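Hang the bare bracket on the spraying tree

TASK

Turn the spraying tree until its empty peg clicks in at the front of the stand, facing the robot. Then pick up the bare steel bracket, slide its bore over that peg and push it fully home against the collar, past the two sprung catch balls, and let go. The peg rises outward at a slant that differs each time, so feel for it, use no more than a light hand's force (30 N) on the tree, and leave the other things on the bench where they are.

Things in the scene. Friction and masses are not known exactly. Their poses are not given: they have to be found in the camera images.
- tree_stand: fixed grey round stand, 236 mm across, of the turning spraying tree, on a 360x340 mm sheet of card. Origin on the tree's turning axis at bench height; z up; -x is the front of the stand, where an aluminium block with a sprung roller stands up to 45 mm high, 82 to 126 mm from the axis
- tree_hub (a point): point on the turning axis at the hub, 150 mm above the bench; hub 56 mm across, top at 178 mm. Four 14 mm round steel pegs point outward from it 90 degrees apart and rise a little; three carry green brackets shaped like the bare one, 60 to 86 mm from the axis, swinging freely, feet about 95 mm above the bench
- tree (a joint): turning angle of the tree, rad, counter-clockwise from above positive; at 0 (or 6.283) the empty peg points to the stand's front; turns endlessly both ways. A sprung roller drops into a notched disc every quarter turn (0, 1.571, 3.142, 4.712): a click stop that takes some 3 to 6 N sideways near a peg's nose to leave. Between the stops it turns lightly and stays where it is left
- free_peg_collar (a point): on the tree: axis of the empty peg at the outer face of its collar (26 mm across, 5 mm thick), 60 mm from the turning axis, 150 mm above the bench. Axes of the tree: the peg runs from here along -x; z up
- free_peg_nose (a point): on the tree: where the end of the empty peg (flat nose, 14 mm across, bevelled to 9 mm over the last 4 mm) would be were the peg level, 150 mm from the turning axis. It is pinched in a stiff clamp that pivots 35 mm from the axis and really rises outward by 0.03 to 0.22 rad (nose 3 to 25 mm higher). This rise is not measured: feel for it or see it; up to 30 N does not change it
- free_peg_catch (a point): on the tree: axis of the empty peg, were it level, at its two sprung brass catch balls, 90.5 mm from the turning axis. They stand out 1.9 mm left and right of the peg; the bore squeezes past them with about 4 to 14 N, then they spring out in front of the bracket's head and keep it at the collar
- bracket: bare steel shaft-support bracket, 0.18 to 0.29 kg, standing upright. Origin: centre of the foot's underside, z up. Foot 36x64x7 mm (x, y, z), web 14x30 mm, square head 26 mm long in x, 34 mm wide in y, 42 to 76 mm high, with a plain 16 mm bore along x; same both ways round. Take it by the flat sides of the head, 34 mm apart in y
- bracket_bore (a point): centre of the bracket's bore, 59 mm above the foot's underside, half way along the 26 mm head; axes as the bracket's, bore along x. Fully home it lies 13 mm outward along the peg from the collar
- spray_can: spray can with yellow cap, 59 mm across, 231 mm tall, standing; origin under its centre
- brown_bottle: brown bottle with a pale cap, 48 mm across, 80 mm tall, standing; origin under its centre
- tape_roll: white roll of masking tape lying flat, 80 mm across, 25 mm high; origin under its centre
- tin_red: flat red tin 78x128x42 mm; origin under its centre
- brush: flat paint brush 47x208x14 mm lying; origin under its centre

How it is judged (in metres and radians):
On the way:
1. the empty peg has clicked in at the front of the stand, while the bracket is not yet on it (x of free_peg_collar in the frame of tree_stand below -0.05 m and y of free_peg_collar in the frame of tree_stand between -0.008 and 0.008 m and distance between bracket_bore and free_peg_collar above 0.08 m), for 0.2 s.
At the end, for the whole second after the job is handed in: The empty peg stands in the front click stop (within 0.13 rad of the stand's front); the bracket hangs on it at rest, foot down (within 0.4 rad), its head against the collar or at most 4.5 mm short of it, behind the catch balls, its bore round the peg's axis (x of free_peg_collar in the frame of tree_stand below -0.05 m and y of free_peg_collar in the frame of tree_stand between -0.008 and 0.008 m and x of bracket_bore in the frame of free_peg_collar between -0.0175 and -0.01 m and y of bracket_bore in the frame of free_peg_collar between -0.005 and 0.005 m and z of bracket_bore in the frame of free_peg_collar between -0.003 and 0.012 m and angle between bracket's own z axis and vertical below 0.4 rad and linear speed of bracket below 0.05 m/s); the robot touches nothing.
It fails at once if the tree is pushed with more than 30 N by the fingers (contact force between the fingers and tree_stand above 30 N).
It fails at once if the bracket is forced against the tree with more than 30 N (contact force between bracket and tree_stand above 30 N).
It fails at once if another thing on the bench is shifted by more than 30 mm (distance of any of spray_can, brown_bottle, tape_roll, tin_red, brush from where it was at the start of the episode above 0.03 m).
It also fails if it takes over 72 s, if anything falls off the work surface, if the arm or the gripper's body presses on something with over 40 N, if the wrist force passes 120 N, or if a joint passes its speed limit or range.

ROBOT

A 6-joint arm with a two-finger parallel gripper is mounted at the origin on a cart in front of the work surface, level with it; the furniture and walls round the work are solid. World frame = base frame: x ahead of the robot, y to its left, z up, the work surface at z = 0. Lengths are in m, angles in degrees, forces in N, time in s.
With the tool pointing down it reaches from about 0.4 to 0.825 m from the base axis. Payload 7 kg.
Tool frame: the origin (TCP) lies midway between the tips of the shut fingers; the grasp point (between the pads) lies 19 mm behind it (ctrl.hold_point_z is the distance from the TCP to the grasp point, in m); z points along the fingers, y is the line along which they close (so a half turn about z gives the same grasp; the last joint's range is limited). The gripper opens to 88 mm and grips with 3 to 60 N. Pads are 19 mm wide; open, the fingers measure 130 mm over their backs; the gripper's body (78 mm by 193 mm) begins 47 mm behind the grasp point.
Start: joints at [-46.92, 20.546, 0.682, 0, -70.136, -16.507], TCP at [0.302, -0.604, 0.227] pointing down, gripper open.
Joint ranges: [-176.03, 176.03], [-82.01, 121.73], [-58.28, 71.71], [-173.87, 95.51], [-174.79, -0.11], [-173.66, 173.66]. Speed limits (degrees/s): [136.94, 136.94, 172.46, 180, 180, 180].

INTERFACE

Orientations are given as [roll, pitch, yaw] about the fixed x, y, z axes, in that order (R = Rz(yaw) Ry(pitch) Rx(roll)).
In Python, from plant import ctrl gives the robot as it stands.
- The arm moves only by the tool apply_moves, never from a script. Its argument "deltas" is a list of rows, each an object with "fingers": the finger opening in mm, from 0 to 87.6; "delta_pos": the shift along the tool's x, y, z in mm, a list of three; "angular": the turn, a rotation vector about the tool's x, y, z in degrees, a list of three. A call has 1 to 10 rows; each row is the pose to reach, as a shift and turn from the pose commanded when the call began, along the tool's axes at that moment; what a row does not reach only later rows make up. A row lasts 1/10 s, in which the tool goes at most 50 mm and 8.59 degrees, less where a joint would pass 70% of its speed; a pose out of reach is approached as far as the arm can. A call with a gripper value outside its range is refused whole. The fingers move at their own pace and stop on an object; the grip force is fixed at half the most. Time passes only in rows, so rows that repeat a pose let the fingers close. It gives the time, the measured TCP pose, the force, the opening and the grip force at its end, in the units of the state.
- ctrl.get_obs(): the state, without advancing time (a new reading comes with each control period).
- ctrl.snapshot(name): name is "scene" or "side" or "wrist"; returns the picture (384x512x3 uint8, red, green, blue); there is no depth.
- ctrl.camera_params(name): a dict with "fx", "fy", "cx", "cy" (pixels), "dist_coeffs" ([k1, k2, p1, p2, k3] as OpenCV has them; the pictures are not rectified), "cam_to_world" (4x4, takes a point from camera to world coordinates); the wrist camera has in their place "mount" (4x4, takes a point from camera to tool coordinates, whose origin is the TCP and whose axes are the flange's). Camera axes: x right, y up, looking along -z (the intrinsics and any distortion apply to the point x, -y, -z); pixel columns grow to the right and rows downward; lengths in m; the calibration is good to about 2 mm. A picture is of the moment at which its call begins: read the wrist's pose just before it. camera_params takes no time and is no camera call.
- ctrl.close_job(): hands the job in; it is judged then, once.
The state is a dict: "clock": time; "joint_pos": joint angles; "qvel": joint speeds; "tau": joint torques, N m; "tool_pos": TCP position; "orientation": TCP orientation; "force": force on the tool from outside, world axes, zero at the start; "moment": the same for the moment, N m; "opening": finger opening in m; "gripper_force": force on a finger pad.
Only numpy, scipy, OpenCV 4.12 (cv2) and the standard library are available. Lean on these libraries where they do the work, as an engineer would, in place of code of your own. Each camera call takes 0.05 s, during which the arm holds its last target. There are 200 camera calls.

## Working session

There is one attempt and no reset: what is moved stays moved. The work goes in short steps, Python scripts to look and compute and a tool call to move; the robot and the scene stay as the last step left them, time stands still between calls to the robot, and variables do not carry over. Pictures are saved under pics/ and viewed, at most 10 in all, crops included, and the job is handed in when it is done.

Besides the shell and the picture viewer there is one more tool, called after ">>>" by a JSON object that holds its "name" and its "arguments", one argument or row to a line. apply_moves: Moves the arm, as the interface text tells. Its arguments: {"type":"object","properties":{"deltas":{"type":"array"}},"required":["deltas"]}

```bash
mkdir -p pics; ls; cat > h.py <<'E'
import numpy as np, cv2
from plant import ctrl
from scipy.spatial.transform import Rotation as R
def snap(name,fn):
    o=ctrl.get_obs(); im=ctrl.snapshot(name); cv2.imwrite('pics/'+fn,im[:,:,::-1]); return o,im
def cam(name,o=None):
    p=ctrl.camera_params(name); K=np.array([[p['fx'],0,p['cx']],[0,p['fy'],p['cy']],[0,0,1.]]); D=np.array(p['dist_coeffs'],float)
    if 'cam_to_world' in p: T=np.array(p['cam_to_world'])
    else:
        T=np.eye(4);T[:3,:3]=R.from_euler('xyz',o['orientation'],degrees=True).as_matrix();T[:3,3]=o['tool_pos'];T=T@np.array(p['mount'])
    return K,D,T
def ray(name,px,o=None):
    K,D,T=cam(name,o); u=cv2.undistortPoints(np.array([[px]],float),K,D)[0,0]
    d=T[:3,:3]@np.array([u[0],-u[1],-1]); return T[:3,3],d/np.linalg.norm(d)
def onz(name,px,z,o=None):
    c,d=ray(name,px,o); return c+d*(z-c[2])/d[2]
def proj(name,P,o=None):
    K,D,T=cam(name,o); q=(np.linalg.inv(T)@np.r_[P,1])[:3]*[1,-1,-1]
    return cv2.projectPoints(q[None],np.zeros(3),np.zeros(3),K,D)[0][0,0]
E
python3 - <<'E'
from h import *
o,a=snap('scene','s0.png'); _,b=snap('side','d0.png')
print(o)
for n in('scene','side'):
    K,D,T=cam(n);print(n,K[0,0],T.round(3).tolist())
print(ctrl.camera_params('wrist'), ctrl.hold_point_z)
E
```

```text
pics
{'clock': 0.0, 'joint_pos': array([-4.69172977e+01,  2.05928016e+01,  6.32576176e-01, -2.17176147e-02,
       -7.01320058e+01, -1.65071781e+01]), 'qvel': array([-0.0354487 ,  0.03414695, -0.02762909, -0.08371805,  0.04385684,
        0.02125043]), 'tau': array([ 7.45779507e-04, -5.82715845e+01,  2.93058068e+01,  6.99703261e+00,
        6.98031407e-03, -1.52005596e-04]), 'tool_pos': array([ 0.30175477, -0.60325806,  0.22559311]), 'orientation': array([ 1.79905769e+02, -6.63481810e-03, -1.53431868e+02]), 'force': array([0.3038501 , 0.24307811, 0.38676999]), 'moment': array([-0.00566164, -0.03791606, -0.01286367]), 'gripper_force': 0.0, 'opening': 0.0875367365098835}
scene 494.52460629440196 [[0.625, 0.574, -0.528, -0.391], [-0.78, 0.467, -0.416, -0.767], [0.008, 0.672, 0.74, 1.365], [0.0, 0.0, 0.0, 1.0]]
side 397.0085911350828 [[-1.0, -0.02, 0.018, 0.547], [0.027, -0.611, 0.791, 0.852], [-0.004, 0.791, 0.611, 0.847], [0.0, 0.0, 0.0, 1.0]]
{'fx': 325.90387972931757, 'fy': 325.90387972931757, 'cx': 249.72539372040197, 'cy': 188.05991565993082, 'dist_coeffs': array([0.00916725, 0.        , 0.        , 0.        , 0.        ]), 'mount': array([[ 1.30893774e-03,  9.64663494e-01,  2.63481744e-01,
         7.00027336e-02],
       [ 9.99999083e-01, -1.17127637e-03, -6.79549894e-04,
         8.96298233e-04],
       [-3.46927035e-04,  2.63482392e-01, -9.64664143e-01,
        -1.58137577e-01],
       [ 0.00000000e+00,  0.00000000e+00,  0.00000000e+00,
         1.00000000e+00]])} 0.0188
```

View pics/s0.png

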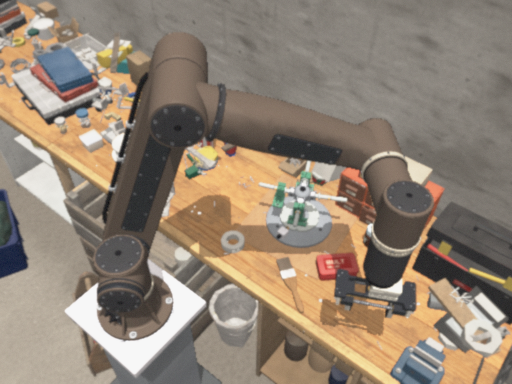

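View pics/d0.png

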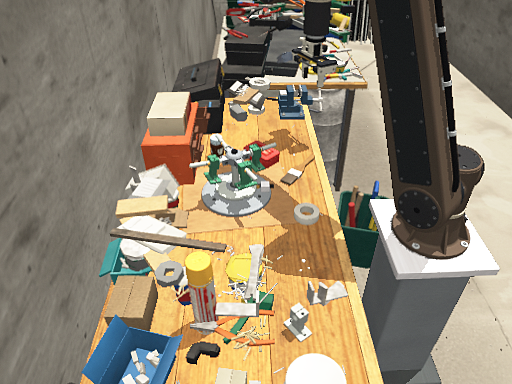

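```bash
python3 - <<'E'
from h import *
a=cv2.imread('pics/s0.png');b=cv2.imread('pics/d0.png')
f=lambda i,x,y,w,h,s:cv2.resize(i[y:y+h,x:x+w],(int(w*s),int(h*s)),interpolation=cv2.INTER_CUBIC)
c=np.hstack([f(a,250,150,100,100,4),f(b,190,130,100,100,4)])
d=f(b,240,240,133,67*1,3); d=f(b,260,290,80,60,3.33); 
c=np.vstack([c[:, :800],np.hstack([d,np.zeros((d.shape[0],800-d.shape[1],3),np.uint8)])])
cv2.imwrite('pics/c0.png',c)
print('bracket',onz('side',(299,335),0)); print('stand centre',onz('side',(237,198),.02),onz('scene',(299,222),.02)); print('hub',onz('scene',(303,187),.178),onz('side',(234,152),.178))
print('can',onz('side',(203,325),0),'tape',onz('side',(306,213),.02))
E
```

```text
bracket [4.39234150e-01 3.38206016e-01 1.11022302e-16]
stand centre [ 0.59134857 -0.15130231  0.02      ] [ 0.58207504 -0.21039478  0.02      ]
hub [ 0.59911294 -0.19966472  0.178     ] [ 0.59542615 -0.18354717  0.178     ]
can [0.66824759 0.30468139 0.        ] tape [ 0.37473721 -0.07067367  0.02      ]
```

View pics/c0.png

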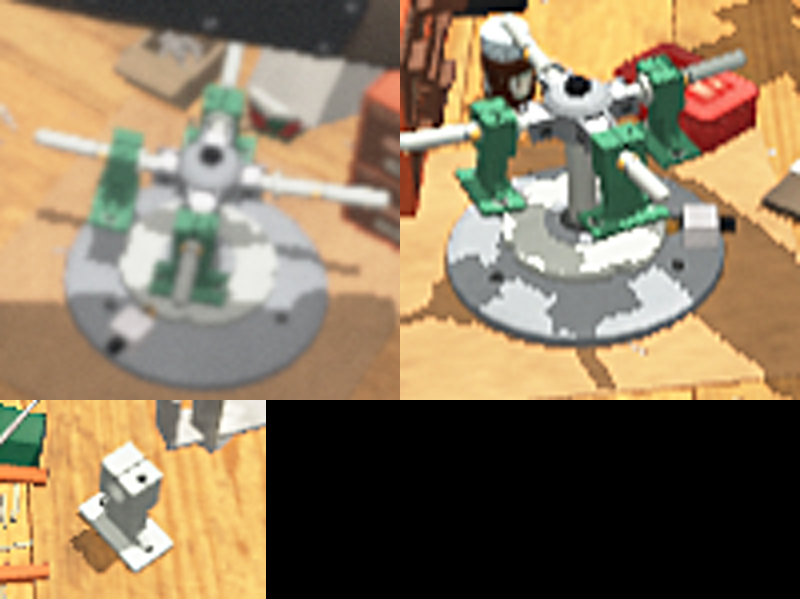

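```bash
cat > fit.py <<'E'
from h import *
from scipy.optimize import least_squares
def tri(a,b):
    f=lambda P:np.r_[proj('scene',P)-a,proj('side',P)-b]
    r=least_squares(f,[.6,-.19,.1]);return r.x,np.abs(r.fun).max()
if __name__=='__main__':
    A,B=(lambda x,y:(250+x/4,150+y/4)),(lambda x,y:(190+(x-400)/4,130+y/4))
    hub,e=tri(A(211,155),B(577,85));print('hub',hub,e)
    for n,a,b in [('block',A(132,320),B(702,215)),('pegfront',A(185,298),B(745,57)),('pegleft',A(38,137),B(660,190)),('basehole R',A(281,317),B(496,277)),('hole L',A(110,304),B(679,266))]:
        P,e=tri(a,b);v=P-hub;print(n,P.round(4),'err',round(e,1),'az',np.degrees(np.arctan2(v[1],v[0])).round(1),'r',np.hypot(*v[:2]).round(4))
    def peg(p,hub=hub):
        az,rs=p;d=.15-.035;r=.035+.115*np.cos(rs);return np.r_[hub[:2]+r*np.array([np.cos(az),np.sin(az)]),.150+.115*np.sin(rs)]
    for a in [A(387,199)]:
        r=least_squares(lambda p:proj('scene',peg(p))-a,[-.9,.1]);print('empty',np.degrees(r.x),peg(r.x),r.cost)
        print('side px of it',proj('side',peg(r.x)))
    print('bracket head top',onz('side',(260+131/3.33,290+60/3.33),.076))
    for c in [(80,108),(137,172),(172,146),(112,92)]: print(onz('side',(260+c[0]/3.33,290+c[1]/3.33),.007).round(4))
E
python3 fit.py
```

```text
hub [ 0.5962518  -0.20015014  0.17090339] 0.3128349536960968
block [ 0.4987 -0.1973  0.0431] err 0.7 az 178.3 r 0.0976
pegfront [ 0.4636 -0.2652  0.1564] err 1.5 az -153.9 r 0.1477
pegleft [ 0.5322 -0.0706  0.1614] err 0.3 az 116.3 r 0.1445
basehole R [ 0.6756 -0.2544 -0.0721] err 1.0 az -34.3 r 0.0961
hole L [ 0.5184 -0.1611  0.0179] err 0.6 az 153.3 r 0.0871
empty [-60.52399649  -2.19745866] [ 0.67001904 -0.3306608   0.1455905 ] 1.9549008216884323e-23
side px of it [213.57816886 137.05696988]
bracket head top [0.44092604 0.31573576 0.076     ]
[0.4726 0.3074 0.007 ]
[0.437  0.3598 0.007 ]
[0.4101 0.3405 0.007 ]
[0.4482 0.2948 0.007 ]
```

```bash
cat > plan.py <<'E'
from h import *
def rows(wps,fing):
    "wps: list of (pos, rpy) world; returns rows as shift/turn from present pose"
    o=ctrl.get_obs();R0=R.from_euler('xyz',o['orientation'],degrees=True);out=[]
    for (p,e),f in zip(wps,fing if hasattr(fing,'__len__') else [fing]*len(wps)):
        d=R0.inv().apply(np.array(p)-o['tool_pos'])*1e3
        w=(R0.inv()*R.from_euler('xyz',e,degrees=True)).as_rotvec(degrees=True)
        out.append('{"fingers":%g,"delta_pos":%s,"angular":%s}'%(f,[float(x) for x in d.round(1)],[float(x) for x in w.round(1)]))
    print('['+','.join(out)+']')
def lin(p,e,n):
    "n equal steps from here to p,e"
    o=ctrl.get_obs();p0=o['tool_pos'];q0=R.from_euler('xyz',o['orientation'],degrees=True);w=(q0.inv()*R.from_euler('xyz',e,degrees=True)).as_rotvec()
    return [(p0+(np.array(p)-p0)*k/n,(q0*R.from_rotvec(w*k/n)).as_euler('xyz',degrees=True)) for k in range(1,n+1)]
AX=np.array([.596,-.200])
def arc(t,r=.13,z=.135):
    a=np.radians(t);return ([*(AX+r*np.array([np.cos(a),np.sin(a)])),z],[180,0,t])
E
python3 - <<'E'
from plan import *
p,e=arc(-154); p[2]=.226
rows(lin(p,e,9)+[(p,e)],50)
E
```

```text
[{"fingers":50,"delta_pos":[-34.8, 25.6, 0.0],"angular":[0.0, -0.0, 0.1]},{"fingers":50,"delta_pos":[-69.7, 51.2, 0.0],"angular":[0.0, -0.0, 0.1]},{"fingers":50,"delta_pos":[-104.5, 76.8, 0.0],"angular":[0.0, -0.0, 0.2]},{"fingers":50,"delta_pos":[-139.4, 102.4, 0.0],"angular":[0.0, -0.0, 0.3]},{"fingers":50,"delta_pos":[-174.2, 128.0, 0.0],"angular":[0.0, -0.0, 0.3]},{"fingers":50,"delta_pos":[-209.1, 153.6, 0.0],"angular":[0.1, -0.0, 0.4]},{"fingers":50,"delta_pos":[-243.9, 179.2, 0.0],"angular":[0.1, -0.0, 0.4]},{"fingers":50,"delta_pos":[-278.7, 204.8, 0.0],"angular":[0.1, -0.0, 0.5]},{"fingers":50,"delta_pos":[-313.6, 230.4, 0.0],"angular":[0.1, -0.0, 0.6]},{"fingers":50,"delta_pos":[-313.6, 230.4, 0.0],"angular":[0.1, -0.0, 0.6]}]
```

>>> {"name": "apply_moves", "arguments": {
  "deltas": [
    {"fingers": 50, "delta_pos": [-35, 26, 0], "angular": [0, 0, 0.6]},
    {"fingers": 50, "delta_pos": [-70, 51, 0], "angular": [0, 0, 0.6]},
    {"fingers": 50, "delta_pos": [-105, 77, 0], "angular": [0, 0, 0.6]},
    {"fingers": 50, "delta_pos": [-139, 102, 0], "angular": [0, 0, 0.6]},
    {"fingers": 50, "delta_pos": [-174, 128, 0], "angular": [0, 0, 0.6]},
    {"fingers": 50, "delta_pos": [-209, 154, 0], "angular": [0, 0, 0.6]},
    {"fingers": 50, "delta_pos": [-244, 179, 0], "angular": [0, 0, 0.6]},
    {"fingers": 50, "delta_pos": [-279, 205, 0], "angular": [0, 0, 0.6]},
    {"fingers": 50, "delta_pos": [-314, 230, 0], "angular": [0, 0, 0.6]},
    {"fingers": 50, "delta_pos": [-314, 230, 0], "angular": [0, 0, 0.6]}
  ]
}}

```text
clock: 1.1
tool_pos: [0.4817, -0.2539, 0.2265]
orientation: [180.0, 0.0, -153.8]
force: [-0.7, -0.3, -0.6]
opening: 0.0499
gripper_force: 0.0
```

```bash
python3 - <<'E'
from plan import *
o,w=snap('wrist','w0.png');_,a=snap('scene','s1.png')
print(o['tool_pos'],o['orientation'],o['joint_pos'].round(1))
for P in [(.596,-.2,.178),(.464,-.265,.156),(.499,-.197,.045)]: print(proj('wrist',P,o))
cv2.imwrite('pics/c1.png',np.hstack([cv2.resize(w,(512,384)),cv2.resize(a[140:236,250:322],(288,384))])[:,:,::-1])
E
```

```text
[ 0.48167147 -0.25390701  0.22646713] [ 1.79985596e+02  3.47767783e-02 -1.53788268e+02] [ -7.2   8.3 -15.9  -0.  -65.8 -56.6]
[245.3307419  363.68365064]
[245.24339619 170.24927243]
[288.26729609 203.80419951]
```

View pics/c1.png

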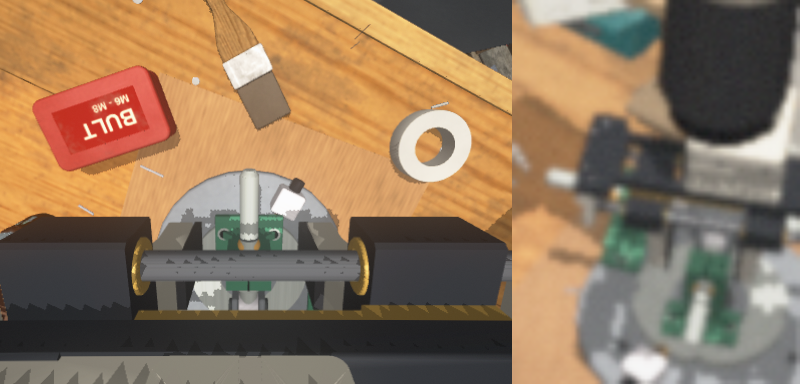

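>>> {"name": "apply_moves", "arguments": {
  "deltas": [
    {"fingers": 50, "delta_pos": [0, 0, 0], "angular": [0, 0, -8.5]},
    {"fingers": 50, "delta_pos": [0, 0, 0], "angular": [0, 0, -17]},
    {"fingers": 50, "delta_pos": [0, 0, 0], "angular": [0, 0, -25.5]},
    {"fingers": 50, "delta_pos": [0, 0, 0], "angular": [0, 0, -34]},
    {"fingers": 50, "delta_pos": [0, 0, 0], "angular": [0, 0, -42.5]},
    {"fingers": 50, "delta_pos": [0, 0, 0], "angular": [0, 0, -51]},
    {"fingers": 50, "delta_pos": [0, 0, 0], "angular": [0, 0, -59.5]},
    {"fingers": 50, "delta_pos": [0, 0, 0], "angular": [0, 0, -68]},
    {"fingers": 50, "delta_pos": [0, 0, 0], "angular": [0, 0, -76.5]},
    {"fingers": 50, "delta_pos": [0, 0, 0], "angular": [0, 0, -85]}
  ]
}}

```text
clock: 2.2
tool_pos: [0.479, -0.2587, 0.2263]
orientation: [180.0, 0.0, -68.8]
force: [-0.7, -0.0, 0.4]
opening: 0.0503
gripper_force: 0.0
```

>>> {"name": "apply_moves", "arguments": {
  "deltas": [
    {"fingers": 50, "delta_pos": [0, 0, 0], "angular": [0, 0, -8.5]},
    {"fingers": 50, "delta_pos": [0, 0, 0], "angular": [0, 0, -17]},
    {"fingers": 50, "delta_pos": [0, 0, 0], "angular": [0, 0, -25.5]},
    {"fingers": 50, "delta_pos": [0, 0, 0], "angular": [0, 0, -34]},
    {"fingers": 50, "delta_pos": [0, 0, 0], "angular": [0, 0, -42.5]},
    {"fingers": 50, "delta_pos": [0, 0, 0], "angular": [0, 0, -51]},
    {"fingers": 50, "delta_pos": [0, 0, 0], "angular": [0, 0, -59.5]},
    {"fingers": 50, "delta_pos": [0, 0, 0], "angular": [0, 0, -68]},
    {"fingers": 50, "delta_pos": [0, 0, 0], "angular": [0, 0, -76.5]},
    {"fingers": 50, "delta_pos": [0, 0, 0], "angular": [0, 0, -85]}
  ]
}}

```text
clock: 3.2
tool_pos: [0.479, -0.2587, 0.2263]
orientation: [-180.0, 0.0, 16.2]
force: [0.3, -0.4, 0.2]
opening: 0.0503
gripper_force: 0.0
```

```bash
sed -i 's/\[180,0,t\]/[180,0,t+180]/' plan.py; python3 - <<'E'
from plan import *
o=ctrl.get_obs();print(o['tool_pos'],o['orientation'],o['joint_pos'].round(1))
p,e=arc(-154)
rows(lin(p,e,5),50)
E
```

```text
[ 0.4790284  -0.25868594  0.22628178] [-1.79984672e+02  3.55262050e-02  1.62179899e+01] [ -7.7   8.3 -15.9   0.  -65.9 114. ]
[{"fingers":50,"delta_pos":[0.1, -0.3, 18.3],"angular":[-0.0, 0.0, -2.0]},{"fingers":50,"delta_pos":[0.3, -0.6, 36.5],"angular":[-0.0, 0.0, -3.9]},{"fingers":50,"delta_pos":[0.4, -0.9, 54.8],"angular":[-0.0, 0.0, -5.9]},{"fingers":50,"delta_pos":[0.5, -1.3, 73.0],"angular":[-0.0, 0.0, -7.8]},{"fingers":50,"delta_pos":[0.7, -1.6, 91.3],"angular":[-0.0, 0.0, -9.8]}]
```

>>> {"name": "apply_moves", "arguments": {
  "deltas": [
    {"fingers": 50, "delta_pos": [0, 0, 20], "angular": [0, 0, -4]},
    {"fingers": 50, "delta_pos": [0, -1, 40], "angular": [0, 0, -8]},
    {"fingers": 50, "delta_pos": [0, -1, 60], "angular": [0, 0, -9.8]},
    {"fingers": 50, "delta_pos": [0.5, -1.5, 80], "angular": [0, 0, -9.8]},
    {"fingers": 50, "delta_pos": [0.5, -1.5, 93], "angular": [0, 0, -9.8]},
    {"fingers": 50, "delta_pos": [0.5, -1.5, 95], "angular": [0, 0, -9.8]},
    {"fingers": 40, "delta_pos": [0.5, -1.5, 95], "angular": [0, 0, -9.8]},
    {"fingers": 32, "delta_pos": [0.5, -1.5, 95], "angular": [0, 0, -9.8]},
    {"fingers": 25, "delta_pos": [0.5, -1.5, 95], "angular": [0, 0, -9.8]}
  ]
}}

```text
clock: 4.1
tool_pos: [0.4805, -0.2562, 0.1325]
orientation: [179.9, -0.1, 25.8]
force: [0.1, -0.0, 0.1]
opening: 0.0316
gripper_force: 0.0
```

```bash
python3 - <<'E'
from plan import *
o=ctrl.get_obs();print(o['tool_pos'],o['orientation'],o['force'],o['opening'])
rows([arc(-154-3.2*k,z=.131) for k in range(1,11)],25)
E
```

```text
[ 0.48051102 -0.25615453  0.13253467] [ 1.79940326e+02 -7.42127140e-02  2.57725443e+01] [ 0.10987627 -0.02277758  0.07832528] 0.03157245259670584
[{"fingers":25,"delta_pos":[-1.4, -7.1, 1.5],"angular":[0.1, -0.1, 3.0]},{"fingers":25,"delta_pos":[-0.8, -14.3, 1.5],"angular":[0.1, -0.1, 6.2]},{"fingers":25,"delta_pos":[0.2, -21.5, 1.5],"angular":[0.1, -0.1, 9.4]},{"fingers":25,"delta_pos":[1.5, -28.7, 1.5],"angular":[0.1, -0.1, 12.6]},{"fingers":25,"delta_pos":[3.3, -35.7, 1.5],"angular":[0.0, -0.1, 15.8]},{"fingers":25,"delta_pos":[5.5, -42.6, 1.5],"angular":[0.0, -0.1, 19.0]},{"fingers":25,"delta_pos":[8.0, -49.4, 1.5],"angular":[0.0, -0.1, 22.2]},{"fingers":25,"delta_pos":[11.0, -56.1, 1.5],"angular":[0.0, -0.1, 25.4]},{"fingers":25,"delta_pos":[14.2, -62.5, 1.5],"angular":[0.0, -0.1, 28.6]},{"fingers":25,"delta_pos":[17.9, -68.8, 1.5],"angular":[0.0, -0.1, 31.8]}]
```

>>> {"name": "apply_moves", "arguments": {
  "deltas": [
    {"fingers": 25, "delta_pos": [-1, -7, 0], "angular": [0, 0, 3]},
    {"fingers": 25, "delta_pos": [-0.8, -14.3, 0], "angular": [0, 0, 6.2]},
    {"fingers": 25, "delta_pos": [0.2, -21.5, 0], "angular": [0, 0, 9.4]},
    {"fingers": 25, "delta_pos": [1.5, -28.7, 0], "angular": [0, 0, 12.6]},
    {"fingers": 25, "delta_pos": [3.3, -35.7, 0], "angular": [0, 0, 15.8]},
    {"fingers": 25, "delta_pos": [5.5, -42.6, 0], "angular": [0, 0, 19]},
    {"fingers": 25, "delta_pos": [8, -49.4, 0], "angular": [0, 0, 22.2]},
    {"fingers": 25, "delta_pos": [11, -56, 0], "angular": [0, 0, 25.4]},
    {"fingers": 25, "delta_pos": [14.2, -62.5, 0], "angular": [0, 0, 28.6]},
    {"fingers": 25, "delta_pos": [17.9, -68.8, 0], "angular": [0, 0, 31.8]}
  ]
}}

```text
clock: 5.1
tool_pos: [0.4664, -0.1862, 0.1324]
orientation: [180.0, -0.1, -6.1]
force: [0.9, -4.3, -0.6]
opening: 0.0248
gripper_force: 2.3
```

```bash
python3 - <<'E'
from plan import *
o,a=snap('scene','s2.png');_,b=snap('side','d2.png')
print(o['tool_pos'],o['orientation'],o['force'],o['opening'],o['joint_pos'].round(1))
cv2.imwrite('pics/c2.png',np.hstack([cv2.resize(a[140:250,240:360],(436,400)),cv2.resize(b[120:220,180:270],(360,400))])[:,:,::-1])
rows([arc(-186-3.2*k,z=.132) for k in (1,5,10)],25)
E
```

```text
[ 0.46644812 -0.18624703  0.13238307] [ 1.79966754e+02 -7.13599960e-02 -6.13178113e+00] [ 0.89221061 -4.26976449 -0.64386238] 0.02481481784858335 [  0.7   9.2 -28.4   0.1 -52.4  83.1]
[{"fingers":25,"delta_pos":[0.5, -6.8, 0.3],"angular":[0.0, -0.1, 3.2]},{"fingers":25,"delta_pos":[5.3, -35.3, 0.3],"angular":[0.0, -0.1, 16.0]},{"fingers":25,"delta_pos":[20.0, -68.4, 0.3],"angular":[-0.0, -0.1, 32.0]}]
```

View pics/c2.png

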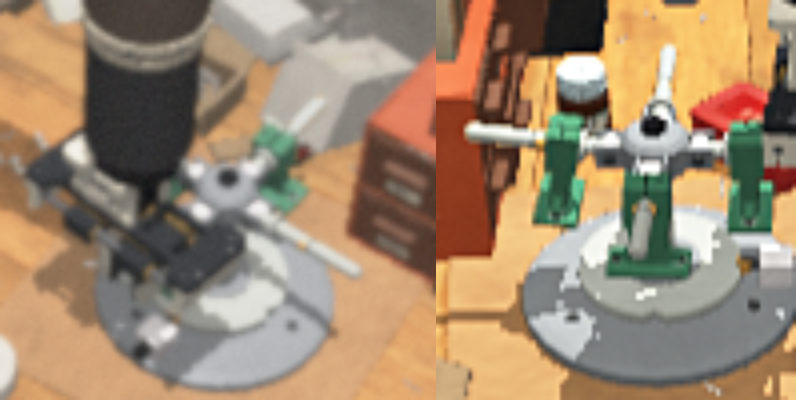

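>>> {"name": "apply_moves", "arguments": {
  "deltas": [
    {"fingers": 25, "delta_pos": [0.4, -7, 0], "angular": [0, 0, 3.2]},
    {"fingers": 25, "delta_pos": [1, -14, 0], "angular": [0, 0, 6.4]},
    {"fingers": 25, "delta_pos": [2.2, -21.3, 0], "angular": [0, 0, 9.6]},
    {"fingers": 25, "delta_pos": [3.6, -28.3, 0], "angular": [0, 0, 12.8]},
    {"fingers": 25, "delta_pos": [5.3, -35.3, 0], "angular": [0, 0, 16]},
    {"fingers": 25, "delta_pos": [7.6, -42.3, 0], "angular": [0, 0, 19.2]},
    {"fingers": 25, "delta_pos": [10.2, -49, 0], "angular": [0, 0, 22.4]},
    {"fingers": 25, "delta_pos": [13.2, -55.7, 0], "angular": [0, 0, 25.6]},
    {"fingers": 25, "delta_pos": [16.5, -62.2, 0], "angular": [0, 0, 28.8]},
    {"fingers": 25, "delta_pos": [20, -68.4, 0], "angular": [0, 0, 32]}
  ]
}}

```text
clock: 6.2
tool_pos: [0.4929, -0.1203, 0.1318]
orientation: [180.0, 0.0, -38.1]
force: [-2.1, -1.8, 1.0]
opening: 0.0253
gripper_force: 0.9
```

```bash
python3 - <<'E'
from plan import *
o=ctrl.get_obs()
print(o['tool_pos'],o['orientation'],o['force'],o['opening'],o['joint_pos'].round(1))
rows([arc(-218-3.2*k,z=.132) for k in (1,5,10)],25)
E
```

```text
[ 0.49291336 -0.12030748  0.13182949] [ 1.79984634e+02  2.44870142e-02 -3.80569806e+01] [-2.09516129 -1.81233202  0.97650417] 0.025335889959453052 [  8.5   9.7 -27.7  -0.  -52.6  43.5]
[{"fingers":25,"delta_pos":[0.5, -7.9, -0.2],"angular":[0.0, 0.0, 3.1]},{"fingers":25,"delta_pos":[5.3, -36.5, -0.2],"angular":[0.0, 0.0, 15.9]},{"fingers":25,"delta_pos":[20.0, -69.6, -0.2],"angular":[0.0, 0.0, 31.9]}]
```

>>> {"name": "apply_moves", "arguments": {
  "deltas": [
    {"fingers": 25, "delta_pos": [0.4, -7.5, 0], "angular": [0, 0, 3.2]},
    {"fingers": 25, "delta_pos": [1, -15, 0], "angular": [0, 0, 6.4]},
    {"fingers": 25, "delta_pos": [2.2, -22.3, 0], "angular": [0, 0, 9.6]},
    {"fingers": 25, "delta_pos": [3.6, -29.3, 0], "angular": [0, 0, 12.8]},
    {"fingers": 25, "delta_pos": [5.3, -36.5, 0], "angular": [0, 0, 16]},
    {"fingers": 25, "delta_pos": [7.6, -43.3, 0], "angular": [0, 0, 19.2]},
    {"fingers": 25, "delta_pos": [10.2, -50, 0], "angular": [0, 0, 22.4]},
    {"fingers": 25, "delta_pos": [13.2, -56.7, 0], "angular": [0, 0, 25.6]},
    {"fingers": 25, "delta_pos": [16.5, -63.2, 0], "angular": [0, 0, 28.8]},
    {"fingers": 25, "delta_pos": [20, -69.6, 0], "angular": [0, 0, 32]}
  ]
}}

```text
clock: 7.2
tool_pos: [0.5515, -0.0778, 0.1316]
orientation: [180.0, 0.0, -70.1]
force: [-2.2, -0.4, 0.1]
opening: 0.0252
gripper_force: 0.9
```

```bash
python3 - <<'E'
from plan import *
o=ctrl.get_obs()
print(o['tool_pos'],o['orientation'],o['force'],o['opening'],o['joint_pos'].round(1))
rows([arc(-250-2.2*k,z=.132) for k in range(1,11)],25)
E
```

```text
[ 0.55149272 -0.07780363  0.13163246] [ 1.79951089e+02  3.11366541e-02 -7.00595793e+01] [-2.20797373 -0.40947319  0.13598906] 0.02524788976987402 [ 12.1  14.2 -21.7  -0.  -54.1   7.9]
[{"fingers":25,"delta_pos":[0.1, -5.0, -0.4],"angular":[0.0, 0.0, 2.1]},{"fingers":25,"delta_pos":[0.4, -10.0, -0.4],"angular":[0.1, 0.0, 4.3]},{"fingers":25,"delta_pos":[0.9, -15.0, -0.4],"angular":[0.1, 0.0, 6.5]},{"fingers":25,"delta_pos":[1.6, -19.9, -0.4],"angular":[0.1, 0.0, 8.7]},{"fingers":25,"delta_pos":[2.4, -24.8, -0.4],"angular":[0.1, 0.0, 10.9]},{"fingers":25,"delta_pos":[3.5, -29.7, -0.4],"angular":[0.1, 0.0, 13.1]},{"fingers":25,"delta_pos":[4.7, -34.6, -0.4],"angular":[0.1, 0.0, 15.3]},{"fingers":25,"delta_pos":[6.1, -39.3, -0.4],"angular":[0.1, 0.0, 17.5]},{"fingers":25,"delta_pos":[7.7, -44.1, -0.4],"angular":[0.1, 0.0, 19.7]},{"fingers":25,"delta_pos":[9.5, -48.7, -0.4],"angular":[0.1, 0.0, 21.9]}]
```

>>> {"name": "apply_moves", "arguments": {
  "deltas": [
    {"fingers": 25, "delta_pos": [0.1, -5, 0], "angular": [0, 0, 2.2]},
    {"fingers": 25, "delta_pos": [0.4, -10, 0], "angular": [0, 0, 4.4]},
    {"fingers": 25, "delta_pos": [0.9, -15, 0], "angular": [0, 0, 6.6]},
    {"fingers": 25, "delta_pos": [1.6, -20, 0], "angular": [0, 0, 8.8]},
    {"fingers": 25, "delta_pos": [2.4, -25, 0], "angular": [0, 0, 11]},
    {"fingers": 25, "delta_pos": [3.5, -30, 0], "angular": [0, 0, 13.2]},
    {"fingers": 25, "delta_pos": [4.7, -34.6, 0], "angular": [0, 0, 15.4]},
    {"fingers": 25, "delta_pos": [6.1, -39.3, 0], "angular": [0, 0, 17.6]},
    {"fingers": 25, "delta_pos": [7.7, -44, 0], "angular": [0, 0, 19.8]},
    {"fingers": 25, "delta_pos": [8.7, -46.5, 0], "angular": [0, 0, 21]}
  ]
}}

```text
clock: 8.2
tool_pos: [0.5991, -0.0701, 0.1319]
orientation: [-180.0, 0.0, -91.0]
force: [-0.9, -0.3, -0.5]
opening: 0.0249
gripper_force: 0.0
```

>>> {"name": "apply_moves", "arguments": {
  "deltas": [
    {"fingers": 40, "delta_pos": [0, 0, 0], "angular": [0, 0, 0]},
    {"fingers": 60, "delta_pos": [0, 0, 0], "angular": [0, 0, 0]},
    {"fingers": 60, "delta_pos": [0, 0, 0], "angular": [0, 0, 0]},
    {"fingers": 60, "delta_pos": [0, 0, -30], "angular": [0, 0, 0]},
    {"fingers": 60, "delta_pos": [0, 0, -70], "angular": [0, 0, 0]},
    {"fingers": 60, "delta_pos": [0, 0, -110], "angular": [0, 0, 0]},
    {"fingers": 70, "delta_pos": [-40, 0, -115], "angular": [0, 0, 0]},
    {"fingers": 70, "delta_pos": [-80, 0, -115], "angular": [0, 0, 0]},
    {"fingers": 70, "delta_pos": [-120, 0, -115], "angular": [0, 0, 0]},
    {"fingers": 70, "delta_pos": [-150, 0, -115], "angular": [0, 0, 0]}
  ]
}}

```text
clock: 9.2
tool_pos: [0.6009, 0.0819, 0.2469]
orientation: [-180.0, 0.0, -91.0]
force: [0.5, -0.8, 0.3]
opening: 0.07
gripper_force: 0.0
```

```bash
python3 - <<'E'
from plan import *
o,a=snap('scene','s3.png');_,b=snap('side','d3.png')
print(o['tool_pos'],o['orientation'],o['force'],o['opening'],o['joint_pos'].round(1))
cv2.imwrite('pics/c3.png',np.hstack([cv2.resize(a[150:250,250:350],(400,400),interpolation=2),cv2.resize(b[130:230,190:290],(400,400),interpolation=2)])[:,:,::-1])
E
```

```text
[0.60086071 0.08185229 0.2469038 ] [-1.79970836e+02  2.93005860e-02 -9.09555210e+01] [ 0.48740901 -0.80907207  0.29650171] 0.06996094741581133 [ 26.2  13.4  -6.6  -0.  -69.9 -27.1]
```

View pics/c3.png

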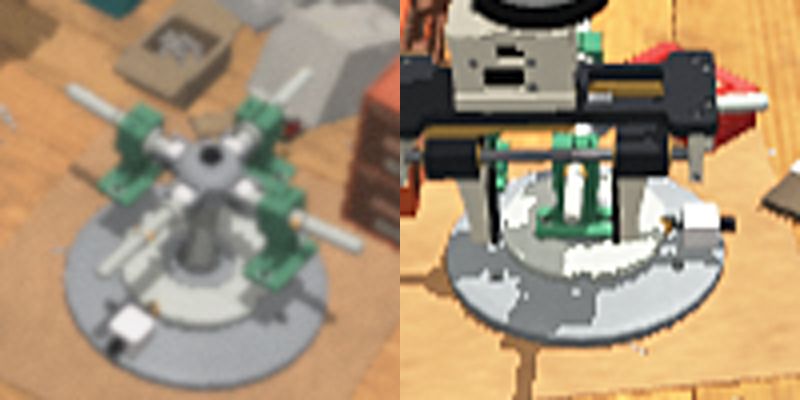

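```bash
python3 - <<'E'
from fit import *; from plan import *
P,e=tri((250+104/4,150+269/4),(190+(765-400)/4,130+102/4));print('nose',P,e)
v=P[:2]-AX;print(np.hypot(*v),np.degrees(np.arctan2(v[1],v[0])),'rise',np.arcsin((P[2]-.15)/.115))
# go to look at bracket: tool y along az 124
o=ctrl.get_obs()
for yaw in(34,-146): print(yaw, 'q6~',yaw+90-55)
p=[.442,.325,.247];rows(lin(p,[180,0,-146],1),80);rows(lin(p,[180,0,34],1),80)
E
```

```text
nose [ 0.45019663 -0.19731781  0.15496164] 0.9338911850646809
0.14582804027218674 178.94610789861676 rise 0.04315810723928417
34 q6~ 69
-146 q6~ -111
[{"fingers":80,"delta_pos":[-239.6, 162.5, -0.4],"angular":[0.0, 0.0, 55.2]}]
[{"fingers":80,"delta_pos":[-239.6, 162.5, -0.4],"angular":[-0.0, 0.0, -124.8]}]
```

>>> {"name": "apply_moves", "arguments": {
  "deltas": [
    {"fingers": 80, "delta_pos": [-34, 23, -8], "angular": [0, 0, 8]},
    {"fingers": 80, "delta_pos": [-68, 46, -8], "angular": [0, 0, 16]},
    {"fingers": 80, "delta_pos": [-102, 70, -8], "angular": [0, 0, 24]},
    {"fingers": 80, "delta_pos": [-137, 93, -8], "angular": [0, 0, 32]},
    {"fingers": 80, "delta_pos": [-171, 116, -8], "angular": [0, 0, 40]},
    {"fingers": 80, "delta_pos": [-205, 140, -8], "angular": [0, 0, 48]},
    {"fingers": 80, "delta_pos": [-240, 162.5, -8], "angular": [0, 0, 55]},
    {"fingers": 80, "delta_pos": [-240, 162.5, -8], "angular": [0, 0, 55]},
    {"fingers": 80, "delta_pos": [-240, 162.5, -8], "angular": [0, 0, 55]}
  ]
}}

```text
clock: 10.2
tool_pos: [0.4425, 0.3232, 0.2546]
orientation: [-180.0, -0.0, -145.8]
force: [-0.1, -0.4, 1.3]
opening: 0.0799
gripper_force: 0.0
```

```bash
python3 - <<'E'
from plan import *
o,w=snap('wrist','w1.png');print(o['tool_pos'],o['orientation'])
cv2.imwrite('pics/w1b.png',cv2.resize(w,(800,600))[:,:,::-1])
for P in [(.442,.325,0),(.442,.325,.076)]: print(proj('wrist',P,o)*800/512)
E
```

```text
[0.44246429 0.32321909 0.25462738] [-1.79999779e+02 -1.11636299e-03 -1.45837547e+02]
[391.09476519 244.04452181]
[391.31329614 263.11121413]
```

View pics/w1b.png

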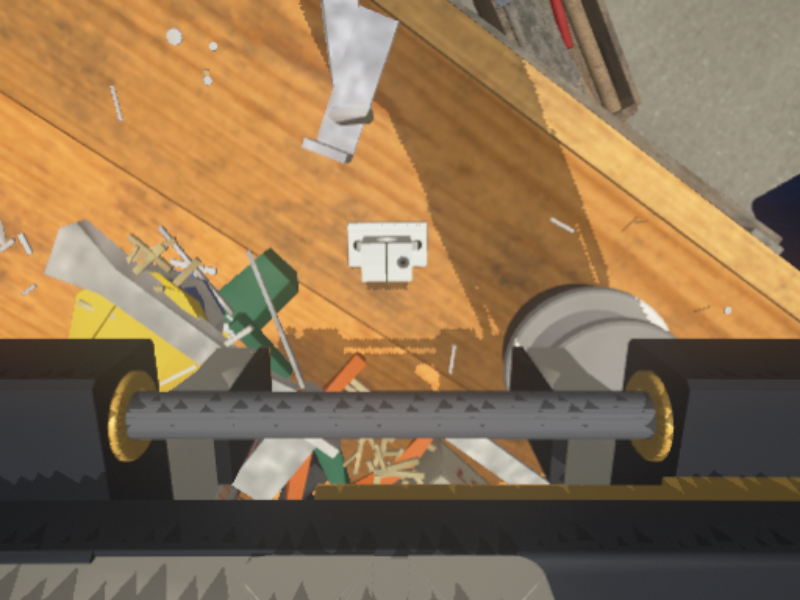

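```bash
python3 - <<'E'
from plan import *
o=ctrl.get_obs();f=.64
R0=R.from_euler('xyz',o['orientation'],degrees=True)
def t(px,z):
    P=onz('wrist',np.array(px)*f,z,o); return P.round(4), (R0.inv().apply(P-o['tool_pos'])*1e3).round(1)
for n,px,z in [('head',(387,259),.076),('hl',(361,259),.076),('hr',(412,259),.076),('footmid',(387,222),.007),('fl',(348,222),.007),('fr',(427,222),.007),('round',(505,350),0),('round',(505,350),.08),('green',(280,300),.02)]: print(n,*t(px,z))
E
```

```text
head [0.4417 0.3203 0.076 ] [  2.2  -1.2 178.6]
hl [0.4515 0.3058 0.076 ] [  2.2 -18.7 178.6]
hr [0.4323 0.3342 0.076 ] [  2.2  15.6 178.6]
footmid [0.4286 0.3109 0.007 ] [ 18.3  -1.6 247.6]
fl [0.4461 0.2853 0.007 ] [ 18.2 -32.6 247.6]
fr [0.4108 0.3373 0.007 ] [ 18.3  30.2 247.6]
round [0.4636 0.4579 0.    ] [-93.1 100.5 254.6]
round [0.4483 0.4242 0.08  ] [-61.5  81.2 174.6]
green [0.5271 0.2741 0.02  ] [-42.6 -87.3 234.6]
```

>>> {"name": "apply_moves", "arguments": {
  "deltas": [
    {"fingers": 58, "delta_pos": [1, -1.5, 40], "angular": [0, 0, 0]},
    {"fingers": 58, "delta_pos": [1, -1.5, 80], "angular": [0, 0, 0]},
    {"fingers": 58, "delta_pos": [1, -1.5, 120], "angular": [0, 0, 0]},
    {"fingers": 58, "delta_pos": [1, -1.5, 155], "angular": [0, 0, 0]},
    {"fingers": 58, "delta_pos": [1, -1.5, 185], "angular": [0, 0, 0]},
    {"fingers": 58, "delta_pos": [1, -1.5, 205], "angular": [0, 0, 0]},
    {"fingers": 58, "delta_pos": [1, -1.5, 214], "angular": [0, 0, 0]},
    {"fingers": 58, "delta_pos": [1, -1.5, 214], "angular": [0, 0, 0]},
    {"fingers": 40, "delta_pos": [1, -1.5, 214], "angular": [0, 0, 0]},
    {"fingers": 30, "delta_pos": [1, -1.5, 214], "angular": [0, 0, 0]}
  ]
}}

```text
clock: 11.25
tool_pos: [0.4438, 0.3216, 0.0419]
orientation: [180.0, 0.1, -146.0]
force: [-0.3, 0.2, 0.8]
opening: 0.0472
gripper_force: 0.0
```

>>> {"name": "apply_moves", "arguments": {
  "deltas": [
    {"fingers": 25, "delta_pos": [0, 0, 0], "angular": [0, 0, 0]},
    {"fingers": 25, "delta_pos": [0, 0, 0], "angular": [0, 0, 0]},
    {"fingers": 25, "delta_pos": [0, 0, 0], "angular": [0, 0, 0]},
    {"fingers": 25, "delta_pos": [0, 0, 0], "angular": [0, 0, 0]}
  ]
}}

```text
clock: 11.65
tool_pos: [0.4434, 0.3214, 0.0415]
orientation: [180.0, 0.1, -146.0]
force: [-0.3, -0.8, 7.1]
opening: 0.0338
gripper_force: 30.0
```

```bash
python3 - <<'E'
from plan import *
o=ctrl.get_obs();print(o['tool_pos'],o['orientation'],o['force'],o['moment'],o['opening'],o['joint_pos'].round(1))
E
```

```text
[0.4433533  0.32140178 0.04147221] [ 1.79987934e+02  7.21500524e-02 -1.45998295e+02] [-0.33620759 -0.83458764  7.14176479] [-0.30131608  0.44587756 -0.07546413] 0.033755799935842185 [  56.5   19.7  -28.4    0.   -41.7 -112.5]
```

```bash
python3 - <<'E'
from plan import *
snap('side','d4.png');snap('scene','s4.png')
o=ctrl.get_obs();p=o['tool_pos'].copy();p[2]=.26
rows([(p,[180,0,-146]),([.57,-.12,.26],[180,0,-180])],25)
E
```

```text
[{"fingers":25,"delta_pos":[-0.3, 0.0, -218.5],"angular":[0.0, 0.1, 0.0]},{"fingers":25,"delta_pos":[141.6, -436.7, -218.8],"angular":[0.0, 0.1, 34.0]}]
```

>>> {"name": "apply_moves", "arguments": {
  "deltas": [
    {"fingers": 25, "delta_pos": [0, 0, -25], "angular": [0, 0, 0]},
    {"fingers": 25, "delta_pos": [0, 0, -65], "angular": [0, 0, 0]},
    {"fingers": 25, "delta_pos": [0, 0, -105], "angular": [0, 0, 0]},
    {"fingers": 25, "delta_pos": [0, 0, -145], "angular": [0, 0, 0]},
    {"fingers": 25, "delta_pos": [0, 0, -185], "angular": [0, 0, 0]},
    {"fingers": 25, "delta_pos": [0, 0, -218.5], "angular": [0, 0, 0]},
    {"fingers": 25, "delta_pos": [14, -44, -218.5], "angular": [0, 0, 4]},
    {"fingers": 25, "delta_pos": [28, -87, -218.5], "angular": [0, 0, 8]},
    {"fingers": 25, "delta_pos": [42, -131, -218.5], "angular": [0, 0, 12]},
    {"fingers": 25, "delta_pos": [56, -175, -218.5], "angular": [0, 0, 16]}
  ]
}}

```text
clock: 12.75
tool_pos: [0.4941, 0.143, 0.2591]
orientation: [180.0, 0.0, -162.1]
force: [0.8, -0.2, -1.8]
opening: 0.0339
gripper_force: 30.0
```

```bash
python3 - <<'E'
from plan import *
o=ctrl.get_obs();print(o['tool_pos'],o['orientation'],o['force'],o['opening'],o['joint_pos'].round(1))
rows(lin([.57,-.12,.26],[180,0,-180],7),25)
E
```

```text
[0.49407752 0.14304562 0.25906421] [ 1.79975423e+02  5.23893916e-04 -1.62138083e+02] [ 0.82017753 -0.24305323 -1.76351764] 0.03385468130680742 [  38.     4.1  -16.3   -0.   -69.6 -110.2]
[{"fingers":25,"delta_pos":[1.2, -39.1, -0.2],"angular":[0.0, -0.0, 2.6]},{"fingers":25,"delta_pos":[2.4, -78.2, -0.3],"angular":[0.0, -0.0, 5.1]},{"fingers":25,"delta_pos":[3.6, -117.3, -0.5],"angular":[0.0, -0.0, 7.7]},{"fingers":25,"delta_pos":[4.8, -156.4, -0.6],"angular":[0.0, -0.0, 10.2]},{"fingers":25,"delta_pos":[6.0, -195.5, -0.8],"angular":[0.0, -0.0, 12.8]},{"fingers":25,"delta_pos":[7.2, -234.6, -0.9],"angular":[0.0, -0.0, 15.3]},{"fingers":25,"delta_pos":[8.4, -273.7, -1.1],"angular":[0.0, -0.0, 17.9]}]
```

>>> {"name": "apply_moves", "arguments": {
  "deltas": [
    {"fingers": 25, "delta_pos": [1, -39, 0], "angular": [0, 0, 2.6]},
    {"fingers": 25, "delta_pos": [2, -78, 0], "angular": [0, 0, 5.1]},
    {"fingers": 25, "delta_pos": [3, -117, 0], "angular": [0, 0, 7.7]},
    {"fingers": 25, "delta_pos": [5, -156, 0], "angular": [0, 0, 10.2]},
    {"fingers": 25, "delta_pos": [6, -195, 0], "angular": [0, 0, 12.8]},
    {"fingers": 25, "delta_pos": [7, -235, 0], "angular": [0, 0, 15.3]},
    {"fingers": 25, "delta_pos": [8, -274, -1], "angular": [0, 0, 18]},
    {"fingers": 25, "delta_pos": [8, -274, -1], "angular": [0, 0, 18]},
    {"fingers": 25, "delta_pos": [8, -274, -1], "angular": [0, 0, 18]}
  ]
}}

```text
clock: 13.65
tool_pos: [0.5709, -0.1194, 0.2592]
orientation: [180.0, -0.1, 179.9]
force: [-0.9, 0.3, -1.8]
opening: 0.0339
gripper_force: 30.0
```

```bash
python3 - <<'E'
from plan import *
import pickle
o,w=snap('wrist','wA.png');print(o['tool_pos'],o['orientation'],o['qvel'].round(2));pickle.dump(o,open('oA.p','wb'))
E
```

```text
[ 0.57087908 -0.1193593   0.25924602] [ 1.79981301e+02 -8.41135721e-02  1.79858368e+02] [ 1.79 -0.94 -0.49 -0.05  0.08 -0.15]
```

>>> {"name": "apply_moves", "arguments": {
  "deltas": [
    {"fingers": 25, "delta_pos": [0, 40, 0], "angular": [0, 0, 0]},
    {"fingers": 25, "delta_pos": [0, 80, 0], "angular": [0, 0, 0]},
    {"fingers": 25, "delta_pos": [0, 120, 0], "angular": [0, 0, 0]},
    {"fingers": 25, "delta_pos": [0, 160, 0], "angular": [0, 0, 0]},
    {"fingers": 25, "delta_pos": [0, 160, 0], "angular": [0, 0, 0]},
    {"fingers": 25, "delta_pos": [0, 160, 0], "angular": [0, 0, 0]}
  ]
}}

```text
clock: 14.3
tool_pos: [0.5708, 0.0436, 0.2602]
orientation: [180.0, -0.0, -179.8]
force: [0.4, 0.3, -1.5]
opening: 0.0342
gripper_force: 30.0
```

>>> {"name": "apply_moves", "arguments": {
  "deltas": [
    {"fingers": 25, "delta_pos": [0, -45, 0], "angular": [0, 0, 0]},
    {"fingers": 25, "delta_pos": [0, -90, 0], "angular": [0, 0, 0]},
    {"fingers": 25, "delta_pos": [0, -135, 0], "angular": [0, 0, 0]},
    {"fingers": 25, "delta_pos": [0, -180, 0], "angular": [0, 0, 0]},
    {"fingers": 25, "delta_pos": [0, -225, 0], "angular": [0, 0, 0]},
    {"fingers": 25, "delta_pos": [0, -270, 0], "angular": [0, 0, 0]},
    {"fingers": 25, "delta_pos": [0, -312, 0], "angular": [0, 0, 0]},
    {"fingers": 25, "delta_pos": [0, -324, 0], "angular": [0, 0, 0]},
    {"fingers": 25, "delta_pos": [0, -324, 0], "angular": [0, 0, 0]},
    {"fingers": 25, "delta_pos": [0, -324, 0], "angular": [0, 0, 0]}
  ]
}}

```text
clock: 15.3
tool_pos: [0.5707, -0.2826, 0.2598]
orientation: [180.0, -0.0, 179.9]
force: [0.1, 0.6, -1.4]
opening: 0.0338
gripper_force: 30.0
```

```bash
python3 - <<'E'
from plan import *
import pickle
o,w=snap('wrist','wB.png');print(o['tool_pos'],o['orientation'],o['qvel'].round(2));pickle.dump(o,open('oB.p','wb'))
oA=pickle.load(open('oA.p','rb'))
for oo,n in((oA,'A'),(o,'B')): print(n,[proj('wrist',(.596-r,-.2,.15+(r-.035)*.045),oo).round(0) for r in (.06,.09,.15)])
A,B=cv2.imread('pics/wA.png'),cv2.imread('pics/wB.png')
cv2.imwrite('pics/c5.png',np.vstack([np.hstack([cv2.resize(i[0:200,x:x+267],(400,300),interpolation=2) for i,x in((A,110),(B,140))]),np.hstack([cv2.resize(i,(400,300),interpolation=2) for i in(A,B)])]))
E
```

```text
[ 0.57074869 -0.28257661  0.25983845] [ 1.79978453e+02 -2.38197513e-02  1.79920293e+02] [ 1.44 -0.45 -0.18  0.03 -0.01 -0.12]
A [array([149., 145.]), array([146., 107.]), array([137.,  22.])]
B [array([349., 144.]), array([353., 107.]), array([361.,  22.])]
```

View pics/c5.png

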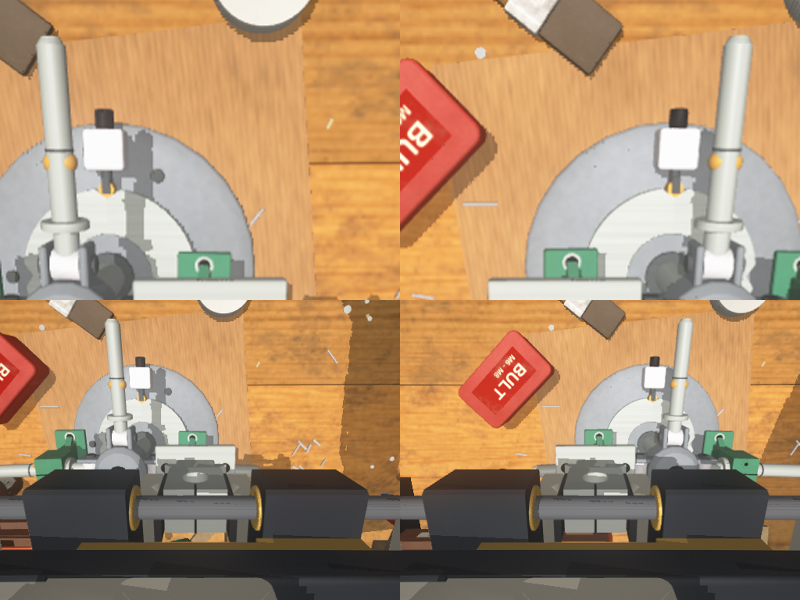

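```bash
cat > peg.py <<'E'
from plan import *
import pickle
from scipy.optimize import least_squares
V={'A':(148.7,108,142.7,25.4),'B':(359.3,107.8,365.6,26)}
obs=[]
for n,(bx,by,nx,ny) in V.items():
    o=pickle.load(open(f'o{n}.p','rb'));g=cv2.GaussianBlur(cv2.imread(f'pics/w{n}.png').astype(float),(0,0),.7)
    for y in list(range(38,98,4))+[118,122,126,130]:
        c=bx+(nx-bx)*(y-by)/(ny-by);xs=np.arange(c-16,c+16,.1)
        row=np.stack([np.interp(xs,np.arange(512),g[y,:,k]) for k in range(3)],1)
        d=np.linalg.norm(np.gradient(row,axis=0),axis=1);m=len(xs)//2
        w=np.abs(xs-c);ok=(w>5)&(w<13)
        l=xs[:m][np.argmax((d*ok)[:m])];r=xs[m:][np.argmax((d*ok)[m:])]
        obs.append((n,o,y,(l+r)/2,r-l))
for n in 'AB': print(n,[(q[2],round(q[3],1),round(q[4],1)) for q in obs if q[0]==n])
xp=.596-.035
def res(p):
    y0,z0,t,s=p;out=[]
    for n,o,y,c,w in obs:
        if abs(w-np.median([q[4] for q in obs]))>3: continue
        L=[proj('wrist',(xp-a,y0+a*t,z0+a*s),o) for a in (.03,.115)]
        (x1,y1),(x2,y2)=L;out.append(x1+(x2-x1)*(y-y1)/(y2-y1)-c)
    return np.array(out)
r=least_squares(res,[-.2,.15,0,.05],loss='soft_l1');print(r.x,np.abs(r.fun).mean(),'rise',np.arctan(r.x[3]))
r2=least_squares(lambda q:res([q[0],.15,q[1],q[2]]),[-.2,0,.05],loss='soft_l1');print('z0=.15',r2.x,np.abs(r2.fun).mean())
for n,(bx,by,nx,ny) in V.items():
    o=pickle.load(open(f'o{n}.p','rb'));print(n,'nose',onz('wrist',(nx,ny),.158,o),'ball',onz('wrist',(bx,by),.1535,o))
E
python3 peg.py
```

```text
A [(38, np.float64(144.6), np.float64(20.1)), (42, np.float64(144.2), np.float64(20.2)), (46, np.float64(144.9), np.float64(19.2)), (50, np.float64(145.1), np.float64(19.2)), (54, np.float64(146.0), np.float64(18.8)), (58, np.float64(146.1), np.float64(19.2)), (62, np.float64(145.9), np.float64(19.5)), (66, np.float64(146.9), np.float64(18.5)), (70, np.float64(146.6), np.float64(19.0)), (74, np.float64(146.9), np.float64(19.2)), (78, np.float64(147.5), np.float64(18.6)), (82, np.float64(148.1), np.float64(18.9)), (86, np.float64(147.7), np.float64(19.2)), (90, np.float64(148.5), np.float64(18.1)), (94, np.float64(147.5), np.float64(22.6)), (118, np.float64(151.6), np.float64(15.8)), (122, np.float64(151.9), np.float64(16.6)), (126, np.float64(151.7), np.float64(17.0)), (130, np.float64(152.2), np.float64(15.9))]
B [(38, np.float64(364.4), np.float64(20.1)), (42, np.float64(363.0), np.float64(19.0)), (46, np.float64(362.9), np.float64(18.6)), (50, np.float64(362.9), np.float64(19.5)), (54, np.float64(362.0), np.float64(19.4)), (58, np.float64(361.9), np.float64(18.5)), (62, np.float64
[... 2311 characters left out ...]
 File "peg.py", line 25, in <lambda>
    r2=least_squares(lambda q:res([q[0],.15,q[1],q[2]]),[-.2,0,.05],loss='soft_l1');print('z0=.15',r2.x,np.abs(r2.fun).mean())
                              ~~~^^^^^^^^^^^^^^^^^^^^^^
  File "peg.py", line 21, in res
    L=[proj('wrist',(xp-a,y0+a*t,z0+a*s),o) for a in (.03,.115)]
       ~~~~^^^^^^^^^^^^^^^^^^^^^^^^^^^^^^^^
  File "h.py", line 18, in proj
    K,D,T=cam(name,o); q=(np.linalg.inv(T)@np.r_[P,1])[:3]*[1,-1,-1]
          ~~~^^^^^^^^
  File "h.py", line 7, in cam
    p=ctrl.camera_params(name); K=np.array([[p['fx'],0,p['cx']],[0,p['fy'],p['cy']],[0,0,1.]]); D=np.array(p['dist_coeffs'],float)
ValueError: time passes only in moves, steps and waits
```

```bash
cat >> plan.py <<'E'
RISE=.0418
def ins(s,dy=0,dz=0,b=(.0003,0,-.0175)):
    e=[180,-np.degrees(RISE),180];Rt=R.from_euler('xyz',e,degrees=True)
    return (np.array([.561-s,-.1967+.0041*s+dy,.1495+RISE*s+dz])-Rt.apply(b),e)
E
python3 - <<'E'
from plan import *
o=ctrl.get_obs();print(o['clock'],o['tool_pos'],o['force'])
p,e=ins(.148);print(p)
q=p.copy();q[2]=.26
rows([(q,e),(p,e)],25)
E
```

```text
15.35 [ 0.57099783 -0.28199748  0.26006077] [ 0.63048873  0.66485266 -1.82862494]
[ 0.41256845 -0.1960932   0.13818915]
[{"fingers":25,"delta_pos":[158.5, 85.8, 0.1],"angular":[0.0, 2.4, -0.0]},{"fingers":25,"delta_pos":[158.5, 85.8, 121.9],"angular":[0.0, 2.4, -0.0]}]
```

>>> {"name": "apply_moves", "arguments": {
  "deltas": [
    {"fingers": 25, "delta_pos": [40, 21, 0], "angular": [0, 0, 0]},
    {"fingers": 25, "delta_pos": [80, 43, 0], "angular": [0, 1, 0]},
    {"fingers": 25, "delta_pos": [120, 65, 0], "angular": [0, 2, 0]},
    {"fingers": 25, "delta_pos": [158.5, 86, 0], "angular": [0, 2.4, 0]},
    {"fingers": 25, "delta_pos": [158.5, 86, 0], "angular": [0, 2.4, 0]},
    {"fingers": 25, "delta_pos": [158.5, 86, 35], "angular": [0, 2.4, 0]},
    {"fingers": 25, "delta_pos": [158.5, 86, 75], "angular": [0, 2.4, 0]},
    {"fingers": 25, "delta_pos": [158.5, 86, 110], "angular": [0, 2.4, 0]},
    {"fingers": 25, "delta_pos": [158.5, 86, 122], "angular": [0, 2.4, 0]},
    {"fingers": 25, "delta_pos": [158.5, 86, 122], "angular": [0, 2.4, 0]}
  ]
}}

```text
clock: 16.35
tool_pos: [0.4117, -0.1955, 0.1366]
orientation: [180.0, -2.6, -179.9]
force: [0.4, -0.5, -1.7]
opening: 0.0337
gripper_force: 30.0
```

```bash
python3 - <<'E'
from plan import *
o,a=snap('scene','s6.png');o2,b=snap('side','d6.png');_,w=snap('wrist','w6.png');o=ctrl.get_obs()
print(o['tool_pos'],o['orientation'],o['force'],o['moment'])
print('nose should be at side',proj('side',(.446,-.1962,.1543)),'bore',proj('side',(.413,-.196,.1557)))
print('scene',proj('scene',(.446,-.1962,.1543)),proj('scene',(.413,-.196,.1557)))
c=np.hstack([cv2.resize(b[125:200,235:335],(400,300),interpolation=2),cv2.resize(a[180:255,235:335],(400,300),interpolation=2)])
c=np.vstack([c,cv2.resize(w[84:384],(512,300)).copy().__class__((300,800,3),np.uint8)*0 if False else np.hstack([cv2.resize(w,(400,300)),cv2.resize(w[100:250,150:350],(400,300))])])
cv2.imwrite('pics/c6.png',c[:,:,::-1])
rows([ins(s) for s in (.140,.134,.130,.127,.124)],25)
E
```

```text
[ 0.41384744 -0.19615243  0.13926303] [-179.97716104   -2.28513349 -179.95127891] [ 0.51721061  0.58421091 -1.68699106] [-0.0130841  -0.2216674   0.03473487]
nose should be at side [281.6595543  155.26519536] bore [292.08857464 154.74705814]
scene [274.02963275 218.65984626] [267.68452157 224.59515499]
[{"fingers":25,"delta_pos":[-6.8, 0.0, 1.1],"angular":[-0.0, 0.1, 0.0]},{"fingers":25,"delta_pos":[-12.8, -0.0, 1.2],"angular":[-0.0, 0.1, 0.0]},{"fingers":25,"delta_pos":[-16.8, -0.0, 1.2],"angular":[-0.0, 0.1, 0.0]},{"fingers":25,"delta_pos":[-19.8, -0.0, 1.2],"angular":[-0.0, 0.1, 0.0]},{"fingers":25,"delta_pos":[-22.8, -0.1, 1.2],"angular":[-0.0, 0.1, 0.0]}]
```

View pics/c6.png

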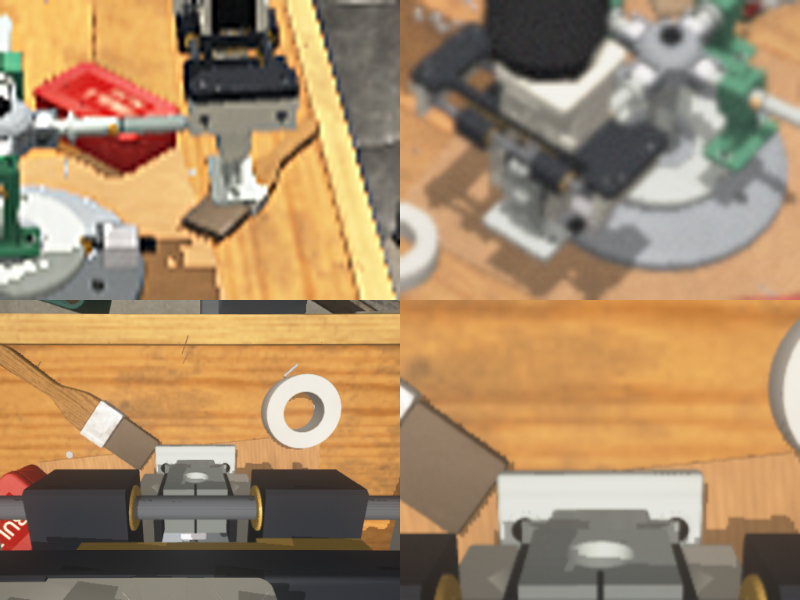

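>>> {"name": "apply_moves", "arguments": {
  "deltas": [
    {"fingers": 25, "delta_pos": [-5, 0, 1], "angular": [0, 0, 0]},
    {"fingers": 25, "delta_pos": [-10, 0, 1], "angular": [0, 0, 0]},
    {"fingers": 25, "delta_pos": [-14, 0, 1], "angular": [0, 0, 0]},
    {"fingers": 25, "delta_pos": [-17, 0, 1], "angular": [0, 0, 0]},
    {"fingers": 25, "delta_pos": [-19, 0, 1], "angular": [0, 0, 0]},
    {"fingers": 25, "delta_pos": [-21, 0, 1], "angular": [0, 0, 0]},
    {"fingers": 25, "delta_pos": [-23, 0, 1], "angular": [0, 0, 0]},
    {"fingers": 25, "delta_pos": [-23, 0, 1], "angular": [0, 0, 0]}
  ]
}}

```text
clock: 17.3
tool_pos: [0.436, -0.1965, 0.1361]
orientation: [-180.0, -2.4, 180.0]
force: [0.2, 0.3, -1.9]
opening: 0.0339
gripper_force: 30.0
```

```bash
cat > st.py <<'E'
from plan import *
import sys
o=ctrl.get_obs();print(o['clock'],o['tool_pos'],o['orientation'].round(2),'F',o['force'].round(2),'M',o['moment'].round(3),o['opening'])
print('s now',.561-.0003-.0007-o['tool_pos'][0])
rows([ins(float(s)) for s in sys.argv[1:]],25)
E
python3 st.py .120 .115 .100
```

```text
17.3 [ 0.43595079 -0.19648765  0.13605564] [-180.     -2.4   179.98] F [ 0.15  0.27 -1.93] M [-0.027 -0.117 -0.035] 0.03393311765131125
s now 0.12404921252703255
[{"fingers":25,"delta_pos":[-4.6, 0.3, -1.2],"angular":[-0.0, -0.0, -0.0]},{"fingers":25,"delta_pos":[-9.6, 0.3, -1.2],"angular":[-0.0, -0.0, -0.0]},{"fingers":25,"delta_pos":[-24.6, 0.2, -1.2],"angular":[-0.0, -0.0, -0.0]}]
```

>>> {"name": "apply_moves", "arguments": {
  "deltas": [
    {"fingers": 25, "delta_pos": [-2, 0, -1], "angular": [0, 0, 0]},
    {"fingers": 25, "delta_pos": [-4, 0, -1], "angular": [0, 0, 0]},
    {"fingers": 25, "delta_pos": [-6, 0, -1], "angular": [0, 0, 0]},
    {"fingers": 25, "delta_pos": [-8, 0, -1], "angular": [0, 0, 0]},
    {"fingers": 25, "delta_pos": [-10, 0, -1], "angular": [0, 0, 0]},
    {"fingers": 25, "delta_pos": [-12, 0, -1], "angular": [0, 0, 0]},
    {"fingers": 25, "delta_pos": [-12, 0, -1], "angular": [0, 0, 0]}
  ]
}}

```text
clock: 18.0
tool_pos: [0.4481, -0.1966, 0.1366]
orientation: [-180.0, -2.4, 180.0]
force: [0.2, -0.5, -1.3]
opening: 0.0339
gripper_force: 30.0
```

```bash
python3 st.py .108 .100 .085
```

```text
18.0 [ 0.44813087 -0.19656349  0.13661608] [-179.99   -2.39  179.98] F [ 0.24 -0.54 -1.27] M [-0.35  -0.295 -0.03 ] 0.033878763262578174
s now 0.1118691347602429
[{"fingers":25,"delta_pos":[-4.4, 0.3, -0.1],"angular":[-0.0, 0.0, -0.0]},{"fingers":25,"delta_pos":[-12.4, 0.3, -0.1],"angular":[-0.0, 0.0, -0.0]},{"fingers":25,"delta_pos":[-27.5, 0.2, -0.1],"angular":[-0.0, 0.0, -0.0]}]
```

>>> {"name": "apply_moves", "arguments": {
  "deltas": [
    {"fingers": 25, "delta_pos": [-4, 0, 0], "angular": [0, 0, 0]},
    {"fingers": 25, "delta_pos": [-8, 0, 0], "angular": [0, 0, 0]},
    {"fingers": 25, "delta_pos": [-12, 0.3, 0], "angular": [0, 0, 0]},
    {"fingers": 25, "delta_pos": [-16, 0.3, 0], "angular": [0, 0, 0]},
    {"fingers": 25, "delta_pos": [-19, 0.3, 0], "angular": [0, 0, 0]},
    {"fingers": 25, "delta_pos": [-22, 0.3, 0], "angular": [0, 0, 0]},
    {"fingers": 25, "delta_pos": [-22, 0.3, 0], "angular": [0, 0, 0]}
  ]
}}

```text
clock: 18.7
tool_pos: [0.4703, -0.1963, 0.1357]
orientation: [-180.0, -2.4, 180.0]
force: [0.4, -3.2, -1.2]
opening: 0.0341
gripper_force: 30.0
```

```bash
python3 st.py .080 .070 .060
```

```text
18.7 [ 0.47033552 -0.19630267  0.13566094] [-179.99   -2.38  179.98] F [ 0.39 -3.22 -1.16] M [-0.957 -0.363  0.021] 0.03414376810643174
s now 0.08966448077148576
[{"fingers":25,"delta_pos":[-10.2, -0.1, -0.1],"angular":[-0.0, 0.0, -0.0]},{"fingers":25,"delta_pos":[-20.2, -0.1, -0.1],"angular":[-0.0, 0.0, -0.0]},{"fingers":25,"delta_pos":[-30.3, -0.1, -0.1],"angular":[-0.0, 0.0, -0.0]}]
```

>>> {"name": "apply_moves", "arguments": {
  "deltas": [
    {"fingers": 25, "delta_pos": [0, -1, 0], "angular": [0, 0, 0]},
    {"fingers": 25, "delta_pos": [-4, -1, 0], "angular": [0, 0, 0]},
    {"fingers": 25, "delta_pos": [-8, -1, 0], "angular": [0, 0, 0]},
    {"fingers": 25, "delta_pos": [-12, -1, 0], "angular": [0, 0, 0]},
    {"fingers": 25, "delta_pos": [-15, -1, 0], "angular": [0, 0, 0]},
    {"fingers": 25, "delta_pos": [-17, -1, 0], "angular": [0, 0, 0]},
    {"fingers": 25, "delta_pos": [-17, -1, 0], "angular": [0, 0, 0]}
  ]
}}

```text
clock: 19.4
tool_pos: [0.487, -0.1972, 0.1349]
orientation: [-180.0, -2.4, 180.0]
force: [-0.7, -0.2, -0.9]
opening: 0.0336
gripper_force: 30.0
```

```bash
python3 st.py .070 .060 .050
```

```text
19.4 [ 0.48704499 -0.19715789  0.13485915] [-180.     -2.4   179.98] F [-0.74 -0.21 -0.86] M [-0.135 -0.26   0.046] 0.033550037904292715
s now 0.07295500904562202
[{"fingers":25,"delta_pos":[-3.5, 0.7, -0.2],"angular":[-0.0, -0.0, -0.0]},{"fingers":25,"delta_pos":[-13.5, 0.7, -0.2],"angular":[-0.0, -0.0, -0.0]},{"fingers":25,"delta_pos":[-23.5, 0.7, -0.2],"angular":[-0.0, -0.0, -0.0]}]
```

>>> {"name": "apply_moves", "arguments": {
  "deltas": [
    {"fingers": 25, "delta_pos": [-1.5, 0, 0], "angular": [0, 0, 0]},
    {"fingers": 25, "delta_pos": [-3, 0, 0], "angular": [0, 0, 0]},
    {"fingers": 25, "delta_pos": [-4.5, 0, 0], "angular": [0, 0, 0]},
    {"fingers": 25, "delta_pos": [-6, 0, 0], "angular": [0, 0, 0]},
    {"fingers": 25, "delta_pos": [-7, 0, 0], "angular": [0, 0, 0]},
    {"fingers": 25, "delta_pos": [-7, 0, 0], "angular": [0, 0, 0]}
  ]
}}

```text
clock: 20.0
tool_pos: [0.4937, -0.1973, 0.1346]
orientation: [-180.0, -2.4, 180.0]
force: [-1.8, -1.3, -1.8]
opening: 0.0336
gripper_force: 30.0
```

```bash
python3 st.py .060 .050 .040
```

```text
20.0 [ 0.49370594 -0.1972643   0.13461811] [-180.     -2.41  179.97] F [-1.84 -1.26 -1.82] M [-0.416  0.389 -0.021] 0.03356869301052801
s now 0.06629405771057417
[{"fingers":25,"delta_pos":[-6.9, 0.8, -0.2],"angular":[-0.0, -0.0, -0.0]},{"fingers":25,"delta_pos":[-16.9, 0.8, -0.2],"angular":[-0.0, -0.0, -0.0]},{"fingers":25,"delta_pos":[-26.9, 0.7, -0.2],"angular":[-0.0, -0.0, -0.0]}]
```

>>> {"name": "apply_moves", "arguments": {
  "deltas": [
    {"fingers": 25, "delta_pos": [-1.5, 0, 0], "angular": [0, 0, 0]},
    {"fingers": 25, "delta_pos": [-3, 0, 0], "angular": [0, 0, 0]},
    {"fingers": 25, "delta_pos": [-4.5, 0, 0], "angular": [0, 0, 0]},
    {"fingers": 25, "delta_pos": [-6, 0, 0], "angular": [0, 0, 0]},
    {"fingers": 25, "delta_pos": [-7, 0, 0], "angular": [0, 0, 0]},
    {"fingers": 25, "delta_pos": [-8, 0, 0], "angular": [0, 0, 0]}
  ]
}}

```text
clock: 20.6
tool_pos: [0.5019, -0.1972, 0.1344]
orientation: [-180.0, -2.4, 180.0]
force: [-1.9, -0.8, -0.7]
opening: 0.0334
gripper_force: 30.0
```

```bash
python3 st.py .050 .040 .038
```

```text
20.6 [ 0.50188414 -0.19719782  0.13436055] [-180.     -2.4   179.98] F [-1.87 -0.77 -0.74] M [-0.535  0.514  0.024] 0.03343643437629971
s now 0.05811585575948908
[{"fingers":25,"delta_pos":[-8.7, 0.7, -0.1],"angular":[-0.0, -0.0, -0.0]},{"fingers":25,"delta_pos":[-18.7, 0.7, -0.1],"angular":[-0.0, -0.0, -0.0]},{"fingers":25,"delta_pos":[-20.7, 0.7, -0.1],"angular":[-0.0, -0.0, -0.0]}]
```

>>> {"name": "apply_moves", "arguments": {
  "deltas": [
    {"fingers": 25, "delta_pos": [-2, 0, 0], "angular": [0, 0, 0]},
    {"fingers": 25, "delta_pos": [-4, 0, 0], "angular": [0, 0, 0]},
    {"fingers": 25, "delta_pos": [-6, 0, 0], "angular": [0, 0, 0]},
    {"fingers": 25, "delta_pos": [-8, 0, 0], "angular": [0, 0, 0]},
    {"fingers": 25, "delta_pos": [-10, 0, 0], "angular": [0, 0, 0]},
    {"fingers": 25, "delta_pos": [-12, 0, 0], "angular": [0, 0, 0]},
    {"fingers": 25, "delta_pos": [-14, 0, 0], "angular": [0, 0, 0]},
    {"fingers": 25, "delta_pos": [-14, 0, 0], "angular": [0, 0, 0]}
  ]
}}

```text
clock: 21.4
tool_pos: [0.5163, -0.1972, 0.1338]
orientation: [-180.0, -2.4, 180.0]
force: [-0.4, -2.2, -0.8]
opening: 0.034
gripper_force: 30.0
```

```bash
python3 st.py .040 .038
```

```text
21.4 [ 0.51634025 -0.19724459  0.13378313] [-179.99   -2.36  179.98] F [-0.42 -2.25 -0.77] M [-0.806 -0.064  0.   ] 0.03403802085903063
s now 0.04365974605479983
[{"fingers":25,"delta_pos":[-4.2, 0.7, -0.1],"angular":[-0.0, 0.0, -0.0]},{"fingers":25,"delta_pos":[-6.2, 0.7, -0.1],"angular":[-0.0, 0.0, -0.0]}]
```

>>> {"name": "apply_moves", "arguments": {
  "deltas": [
    {"fingers": 25, "delta_pos": [-1, -0.5, 0], "angular": [0, 0, 0]},
    {"fingers": 25, "delta_pos": [-2, -0.5, 0], "angular": [0, 0, 0]},
    {"fingers": 25, "delta_pos": [-3, -0.5, 0], "angular": [0, 0, 0]},
    {"fingers": 25, "delta_pos": [-4, -0.5, 0], "angular": [0, 0, 0]},
    {"fingers": 25, "delta_pos": [-4, -0.5, 0], "angular": [0, 0, 0]}
  ]
}}

```text
clock: 21.9
tool_pos: [0.5202, -0.1976, 0.1336]
orientation: [180.0, -2.4, 180.0]
force: [-0.9, -0.0, -1.5]
opening: 0.0337
gripper_force: 30.0
```

```bash
python3 st.py .040 .038
```

```text
21.9 [ 0.52021723 -0.19761085  0.13357952] [180.    -2.36 179.98] F [-0.86 -0.05 -1.5 ] M [-0.166 -0.18   0.013] 0.03373411475661307
s now 0.03978277377746531
[{"fingers":25,"delta_pos":[-0.3, 1.1, -0.1],"angular":[0.0, 0.0, -0.0]},{"fingers":25,"delta_pos":[-2.3, 1.1, -0.1],"angular":[0.0, 0.0, -0.0]}]
```

>>> {"name": "apply_moves", "arguments": {
  "deltas": [
    {"fingers": 25, "delta_pos": [-0.7, 0, 0], "angular": [0, 0, 0]},
    {"fingers": 25, "delta_pos": [-1.4, 0, 0], "angular": [0, 0, 0]},
    {"fingers": 25, "delta_pos": [-2, 0, 0], "angular": [0, 0, 0]},
    {"fingers": 25, "delta_pos": [-2, 0, 0], "angular": [0, 0, 0]}
  ]
}}

```text
clock: 22.3
tool_pos: [0.5221, -0.1977, 0.1335]
orientation: [-180.0, -2.4, 180.0]
force: [1.3, -0.9, -1.3]
opening: 0.0336
gripper_force: 30.0
```

```bash
python3 st.py .038
```

```text
22.3 [ 0.52213007 -0.19772156  0.13354597] [-180.     -2.36  179.98] F [ 1.33 -0.85 -1.32] M [-0.179 -0.374 -0.016] 0.03360719436419746
s now 0.03786993283370865
[{"fingers":25,"delta_pos":[-0.4, 1.2, -0.1],"angular":[-0.0, 0.0, -0.0]}]
```

>>> {"name": "apply_moves", "arguments": {
  "deltas": [
    {"fingers": 25, "delta_pos": [-0.5, 0, 0], "angular": [0, 0, 0]},
    {"fingers": 25, "delta_pos": [-1, 0, 0], "angular": [0, 0, 0]},
    {"fingers": 25, "delta_pos": [-1.5, 0, 0], "angular": [0, 0, 0]},
    {"fingers": 25, "delta_pos": [-1.5, 0, 0], "angular": [0, 0, 0]}
  ]
}}

```text
clock: 22.7
tool_pos: [0.5232, -0.1977, 0.1334]
orientation: [180.0, -2.4, 180.0]
force: [0.4, 0.4, -2.1]
opening: 0.0336
gripper_force: 30.0
```

```bash
python3 st.py .038
```

```text
22.7 [ 0.52322147 -0.19766319  0.13339136] [180.    -2.4  179.97] F [ 0.4   0.37 -2.14] M [-0.034 -0.214 -0.004] 0.03364328661147068
s now 0.03677852974099938
[{"fingers":25,"delta_pos":[0.7, 1.1, -0.2],"angular":[0.0, -0.0, -0.0]}]
```

>>> {"name": "apply_moves", "arguments": {
  "deltas": [
    {"fingers": 25, "delta_pos": [-0.5, 0, 0], "angular": [0, 0, 0]},
    {"fingers": 25, "delta_pos": [-1, 0, 0], "angular": [0, 0, 0]},
    {"fingers": 25, "delta_pos": [-1.5, 0, 0], "angular": [0, 0, 0]},
    {"fingers": 25, "delta_pos": [-1.5, 0, 0], "angular": [0, 0, 0]}
  ]
}}

```text
clock: 23.1
tool_pos: [0.5241, -0.1977, 0.1333]
orientation: [180.0, -2.5, 180.0]
force: [-3.0, -0.7, 0.1]
opening: 0.0338
gripper_force: 30.0
```

```bash
python3 st.py .038
```

```text
23.1 [ 0.52407604 -0.19774242  0.13325626] [180.    -2.47 179.96] F [-3.03 -0.68  0.14] M [-0.004  0.84   0.013] 0.0338189726418859
s now 0.03592395855564667
[{"fingers":25,"delta_pos":[1.5, 1.2, -0.3],"angular":[0.0, -0.1, -0.0]}]
```

>>> {"name": "apply_moves", "arguments": {
  "deltas": [
    {"fingers": 25, "delta_pos": [-0.6, 0, 0], "angular": [0, 0, 0]},
    {"fingers": 25, "delta_pos": [-1.2, 0, 0], "angular": [0, 0, 0]},
    {"fingers": 25, "delta_pos": [-1.2, 0, 0], "angular": [0, 0, 0]}
  ]
}}

```text
clock: 23.4
tool_pos: [0.5241, -0.1978, 0.1332]
orientation: [180.0, -2.6, 179.9]
force: [-6.6, -0.0, 2.0]
opening: 0.0336
gripper_force: 30.0
```

```bash
python3 st.py .038
```

```text
23.4 [ 0.52414185 -0.19782065  0.13316724] [179.99  -2.59 179.95] F [-6.57 -0.01  2.04] M [ 0.046  2.385 -0.005] 0.03363830840647394
s now 0.03585815408204096
[{"fingers":25,"delta_pos":[1.6, 1.3, -0.4],"angular":[0.0, -0.2, -0.1]}]
```

>>> {"name": "apply_moves", "arguments": {
  "deltas": [
    {"fingers": 25, "delta_pos": [0.8, 0, 0], "angular": [0, 0, 0]},
    {"fingers": 40, "delta_pos": [0.8, 0, 0], "angular": [0, 0, 0]},
    {"fingers": 55, "delta_pos": [0.8, 0, 0], "angular": [0, 0, 0]},
    {"fingers": 55, "delta_pos": [0.8, 0, 0], "angular": [0, 0, 0]},
    {"fingers": 55, "delta_pos": [0.8, 0, -10], "angular": [0, 0, 0]},
    {"fingers": 55, "delta_pos": [0.8, 0, -40], "angular": [0, 0, 0]},
    {"fingers": 55, "delta_pos": [0.8, 0, -80], "angular": [0, 0, 0]},
    {"fingers": 55, "delta_pos": [0.8, 0, -120], "angular": [0, 0, 0]},
    {"fingers": 55, "delta_pos": [-25, 30, -130], "angular": [0, 0, 0]},
    {"fingers": 55, "delta_pos": [-50, 60, -130], "angular": [0, 0, 0]}
  ]
}}

```text
clock: 24.4
tool_pos: [0.5832, -0.1378, 0.2656]
orientation: [-180.0, -2.0, 179.9]
force: [-0.9, -1.1, -0.0]
opening: 0.0547
gripper_force: 0.0
```

```bash
python3 - <<'E'
from plan import *
o,w=snap('wrist','w9.png');_,a=snap('scene','s9.png');_,b=snap('side','d9.png')
print(o['clock'],o['tool_pos'],o['force'])
u,v=proj('wrist',(.51,-.197,.15),o);print(u,v)
x=int(np.clip(u-100,0,312));y=int(np.clip(v-100,0,184));print(x,y)
c=np.vstack([np.hstack([cv2.resize(w[y:y+200,x:x+200],(400,400),interpolation=2),cv2.resize(b[130:230,190:290],(400,400),interpolation=2)]),
 np.hstack([cv2.resize(a[165:240,250:350],(266,200)),cv2.resize(w,(266,200)),cv2.resize(b,(268,200))])])
cv2.imwrite('pics/c9.png',c[:,:,::-1])
E
```

```text
24.4 [ 0.5832139  -0.13779999  0.26560155] [-0.91153438 -1.09453539 -0.02398977]
175.661645721215 100.77043323549663
75 0
```

View pics/c9.png

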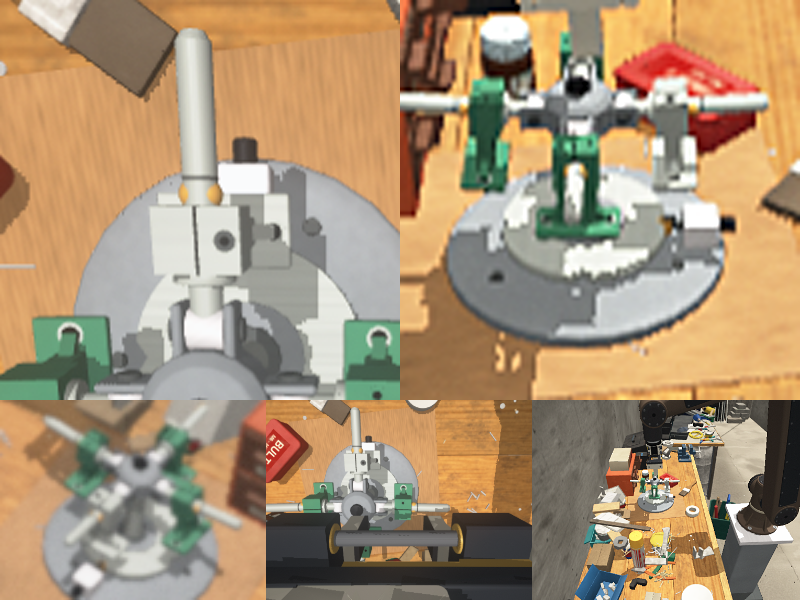

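The bracket hangs foot down against the collar. Both brass balls show in front of its head at (186,192) and (214,192), and the peg is at the front. I'll let it settle, then hand in.

>>> {"name": "apply_moves", "arguments": {
  "deltas": [
    {"fingers": 55, "delta_pos": [0, 0, -40], "angular": [0, 0, 0]},
    {"fingers": 55, "delta_pos": [0, 0, -60], "angular": [0, 0, 0]},
    {"fingers": 55, "delta_pos": [0, 0, -60], "angular": [0, 0, 0]},
    {"fingers": 55, "delta_pos": [0, 0, -60], "angular": [0, 0, 0]},
    {"fingers": 55, "delta_pos": [0, 0, -60], "angular": [0, 0, 0]},
    {"fingers": 55, "delta_pos": [0, 0, -60], "angular": [0, 0, 0]},
    {"fingers": 55, "delta_pos": [0, 0, -60], "angular": [0, 0, 0]},
    {"fingers": 55, "delta_pos": [0, 0, -60], "angular": [0, 0, 0]},
    {"fingers": 55, "delta_pos": [0, 0, -60], "angular": [0, 0, 0]},
    {"fingers": 55, "delta_pos": [0, 0, -60], "angular": [0, 0, 0]}
  ]
}}

```text
clock: 25.55
tool_pos: [0.5838, -0.1377, 0.321]
orientation: [-180.0, -2.4, 180.0]
force: [0.2, -0.3, 0.7]
opening: 0.0547
gripper_force: 0.0
```

>>> {"name": "apply_moves", "arguments": {
  "deltas": [
    {"fingers": 55, "delta_pos": [0, 0, 0], "angular": [0, 0, 0]},
    {"fingers": 55, "delta_pos": [0, 0, 0], "angular": [0, 0, 0]},
    {"fingers": 55, "delta_pos": [0, 0, 0], "angular": [0, 0, 0]},
    {"fingers": 55, "delta_pos": [0, 0, 0], "angular": [0, 0, 0]},
    {"fingers": 55, "delta_pos": [0, 0, 0], "angular": [0, 0, 0]},
    {"fingers": 55, "delta_pos": [0, 0, 0], "angular": [0, 0, 0]},
    {"fingers": 55, "delta_pos": [0, 0, 0], "angular": [0, 0, 0]},
    {"fingers": 55, "delta_pos": [0, 0, 0], "angular": [0, 0, 0]}
  ]
}}

```text
clock: 26.35
tool_pos: [0.5838, -0.1377, 0.3211]
orientation: [180.0, -2.4, 180.0]
force: [-0.2, 0.5, 1.4]
opening: 0.0547
gripper_force: 0.0
```

```bash
python3 -c "
from plant import ctrl
print(ctrl.close_job())"
```

```text
the job is handed in; nothing more can be done
None
```

The empty peg is clicked in at the front, the bracket hangs foot down against the collar behind both catch balls, and I handed the job in at about 26 s; no verdict came back.

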